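Weigh the thin glass biscuit jar

ROBOT

A 6-joint arm with a two-finger parallel gripper is mounted at the origin on the work surface. World frame = base frame: x ahead of the robot, y to its left, z up, the work surface at z = 0. Lengths are in m, angles in rad, forces in N, time in s.
With the tool pointing down it reaches from about 0.35 to 0.775 m from the base axis. Payload 5.5 kg.
Tool frame: the origin (TCP) lies between the finger pads; the fingertips stand 19 mm ahead of it and the grasp point (between the pads) is the TCP; z points along the fingers, x is the direction in which the jaws open and shut, and the axes are right-handed (so a half turn about z gives the same grasp; the last joint's range is limited). The gripper opens to 85 mm and grips with 20 to 120 N. Pads are 22 mm wide; open, the fingers measure 114 mm over their backs; the gripper's body (76 mm by 85 mm) begins 54 mm behind the grasp point. The pads swing forward as they close: fully open they stand 13 mm farther back than shut.
Start: joints at [-1.326, 0.313, 0.046, 1.304, 0, 1.431], TCP at [0.216, -0.533, 0.213] pointing down, gripper open.
Joint ranges: [-2.76, 2.76], [-0.86, 1.69], [-1.03, 1.26], [-2.2, 2.34], [-1.47, 1.5], [-3.14, 3.14]. Speed limits (rad/s): [2.57, 2.57, 3.14, 3.14, 3.14, 3.14].

INTERFACE

Orientations are given as a unit quaternion [w, x, y, z].
In Python, from workcell import env gives the robot as it stands. The module is installed in compiled form; this text tells all that it offers.
- The arm moves only by the tool carry_out, never from a script. Its argument "steps" is a list of rows, each a list of 7 numbers: the gripper command: -1 is shut, 1 is fully open, values between are in proportion, then the shift along the tool's x, y, z in m, then the turn, a rotation vector about the tool's x, y, z in rad. A call has 1 to 20 rows; each row shifts and turns the commanded pose from where the row before left it, along the tool's axes as they then stand; what a row does not reach is not made up. A row lasts 1/8 s, in which the tool goes at most 62.5 mm and 10.7 degrees, less where a joint would pass 70% of its speed; a pose out of reach is approached as far as the arm can. A call with a gripper value outside its range is refused whole. The fingers move at their own pace and stop on an object; "grip_force" is the grip in N (left out, the last holds). Time passes only in rows, so rows that do not move let the fingers close. It gives the time, the measured TCP pose, the force and the opening at its end, in the units of the state.
- env.get_state(): the state, without advancing time (a new reading comes with each control period).
- env.read_camera(name): name is "scene" or "top"; returns a dict with "color" (480x640x3 uint8, red, green, blue), "K" (3x3 intrinsics, pixels), "dist" ([k1, k2, p1, p2, k3] as OpenCV has them; the pictures are not rectified), "R" (3x3) and "t" (3): a world point X has camera coordinates R X + t. Camera axes: x right, y down, z forward; pixel columns grow to the right and rows downward; lengths in m; the calibration is good to about 2 mm. A picture is of the moment at which its call begins. There is no depth.
- env.hand_in(): hands the job in, once; it reports no verdict.
The state is a dict: "clock": time; "joint_pos": joint angles; "qvel": joint speeds; "tau": joint torques, N m; "tcp_pos": TCP position; "orientation": TCP orientation; "wrist_force": force on the tool from outside, world axes, zero at the start; "ft_torque": the same for the moment, N m; "finger_gap": finger opening in m.
Only numpy, scipy, OpenCV 4.12 (cv2) and the standard library are available. Lean on these libraries where they do the work, as an engineer would, in place of code of your own. Each camera call takes 0.05 s, during which the arm holds its last target. There are 200 camera calls.

TASK

Weigh the glass biscuit jar with the red lid: lift it off the white wire shelf, stand it upright in the middle of the kitchen scale's round steel pan and let go, leaving it there. The glass is thin, so grip it lightly (no more than about 40 N at the fingers), keep it upright, and lower it softly onto the pan without dropping it or pressing down (the pan must never carry more than 12 N). Leave the jar with the blue lid, the yellow-banded tin and the mug where they are.

Things in the scene. Friction and masses are not known exactly. Their poses are not given: they have to be found in the camera images.
- biscuit_jar: The thing to weigh: upright round thin glass jar, 58 mm diameter, 110 mm high, with a stack of brown biscuits seen inside, closed by a fixed red lid of 50 mm diameter and 20 mm height (130 mm in all). 0.33 to 0.6 kg, its weight is not known beforehand. Origin: centre of the underside, z up. Grip the glass across its 58 mm, between 60 and 105 mm above the origin.
- shelf: Fixed low white wire shelf standing on the counter, 140 (x) by 420 (y) mm, its top 80 mm above its origin (centre, at counter height). The jar with the red lid, the jar with the blue lid and the tin stand on it in a row along its y, about 130 mm apart, in any order.
- scale: Fixed mechanical kitchen scale: white housing 150 by 160 mm and 70 mm high on a dark foot 170 by 180 mm, a dial on its -x face, carrying the round pan. Origin: centre of the underside, at counter height.
- pan_top (a point): Centre of the upper face of the scale's flat round steel pan (160 mm diameter, small dark cross at its centre), 97 mm above the counter when empty; z up.
- pan (a joint): How far the pan has sunk, in m: 0 empty, 0.018 at its hard stop. It is carried by a spring of 0.9 N per mm, so the jar alone sinks it about 3.5 to 6.5 mm; 12 N is reached at about 13 mm.
- nut_jar: Bystander: the same glass jar with a blue lid and round brown nuts inside, on the shelf. Origin: centre of the underside.
- tin: Bystander: upright grey metal tin with a broad yellow band and a pale top, 62 mm diameter, 110 mm high, on the shelf. Origin: centre of the underside.
- mug: Bystander: blue mug, 80 mm diameter, 90 mm high, with a handle, on the counter in front of the shelf, towards the robot. Origin: centre of the underside.
Mind the look-alikes: they are no part of the job. Of the things that look like the scale, take the one that is farthest from the robot's base at the start.

How it is judged:
At the end, for the whole second after the job is handed in: The biscuit jar stands upright (within 0.1 rad) and at rest on the pan, its centre within 30 mm of the pan's centre, its weight on the scale (more than 2 N), released; the blue-lidded jar, the tin and the mug stand within 25 mm of where they were (horizontal distance between biscuit_jar and pan_top below 0.03 m and z of biscuit_jar in the frame of pan_top between -0.004 and 0.004 m and angle between biscuit_jar's own z axis and vertical below 0.1 rad and contact force between biscuit_jar and scale above 2 N and linear speed of biscuit_jar below 0.03 m/s and distance of each of nut_jar, tin, mug from where it was at the start of the episode below 0.025 m and angle between each of nut_jar, tin, mug's own z axis and vertical below 0.2 rad); the robot touches nothing.
It fails at once if the thin glass jar is squeezed: the finger forces on it add up to more than 100 N (50 N a finger) (contact force between the fingers and biscuit_jar above 100 N).
It fails at once if the jar is struck or pressed on the scale: more than 12 N between them (contact force between biscuit_jar and scale above 12 N).
It fails at once if the jar is dropped onto the pan: it moves faster than 0.3 m/s within 10 mm of the pan's surface (horizontal distance between biscuit_jar and pan_top below 0.1 m and z of biscuit_jar in the frame of pan_top below 0.01 m and linear speed of biscuit_jar above 0.3 m/s).
It fails at once if the jar is tipped more than 0.35 rad (angle between biscuit_jar's own z axis and vertical above 0.35 rad).
It fails at once if a bystander (blue-lidded jar, tin or mug) is moved more than 25 mm or tipped more than 0.2 rad (distance of any of nut_jar, tin, mug from where it was at the start of the episode above 0.025 m or angle between any of nut_jar, tin, mug's own z axis and vertical above 0.2 rad).
It also fails if it takes over 48 s, if anything falls off the work surface, if the arm or the gripper's body presses on something with over 40 N, if the wrist force passes 120 N, or if a joint passes its speed limit or range.

## Working session

There is one attempt and no reset: what is moved stays moved. The work goes in short steps, Python scripts to look and compute and a tool call to move; the robot and the scene stay as the last step left them, time stands still between calls to the robot, and variables do not carry over. Pictures are saved under pics/ and viewed, about 8 in all and at most 12, crops included, and the job is handed in when it is done.

Besides the shell and the picture viewer there is one more tool, called after "Request:" as name(argument=value, ...) on one line, values as JSON. carry_out: Moves the arm, as the interface text tells. Its arguments: {"type":"object","properties":{"steps":{"type":"array","items":{"type":"array","items":{"type":"number"}}},"grip_force":{"type":"number"}},"required":["steps"]}

```bash
mkdir -p pics; cat > h.py <<'E'
import numpy as np, cv2
from workcell import env
def snap(name,tag):
    d=env.read_camera(name); cv2.imwrite(f'pics/{tag}.png',cv2.cvtColor(d['color'],cv2.COLOR_RGB2BGR)); np.savez(f'pics/{tag}.npz',**d); return d
def ray(tag,px,z):
    d=np.load(f'pics/{tag}.npz'); u=cv2.undistortPoints(np.array([[px]],float),d['K'],d['dist'])[0,0]
    R,t=d['R'],d['t']; c=-R.T@t; v=R.T@np.array([*u,1]); return c+v*(z-c[2])/v[2]
def proj(tag,X):
    d=np.load(f'pics/{tag}.npz'); return cv2.projectPoints(np.array([X],float).reshape(-1,1,3),cv2.Rodrigues(d['R'])[0],d['t'],d['K'],d['dist'])[0].reshape(-1,2)
E
python3 - <<'E'
from h import *
for n in('scene','top'):
    d=snap(n,n+'0'); print(n,-d['R'].T@d['t'],d['R'].round(2).tolist(),d['K'].round().tolist())
print(env.get_state())
E
```

```text
scene [ 1.08789577 -0.57459866  0.75663448] [[0.68, 0.73, -0.02], [0.46, -0.44, -0.77], [-0.57, 0.52, -0.64]] [[475.0, 0.0, 323.0], [0.0, 475.0, 239.0], [0.0, 0.0, 1.0]]
top [ 0.38939252 -0.02296192  0.83447781] [[0.01, -1.0, -0.01], [-0.99, -0.01, -0.12], [0.12, 0.01, -0.99]] [[439.0, 0.0, 321.0], [0.0, 439.0, 234.0], [0.0, 0.0, 1.0]]
{'clock': 0.1, 'joint_pos': array([-1.32560401e+00,  3.13923637e-01,  4.50654558e-02,  1.30358612e+00,
        1.71992130e-05,  1.43123178e+00]), 'qvel': array([ 0.00014368, -0.00011039,  0.0040263 , -0.00039063,  0.00057717,
        0.00069977]), 'tau': array([ 1.66127029e-03, -4.81728029e+01,  2.99243045e+01,  1.27135520e-02,
       -1.89145926e-04, -2.11929226e-06]), 'tcp_pos': array([ 0.21571153, -0.53247391,  0.21208791]), 'orientation': array([-5.57469576e-04,  8.29256546e-01, -5.58867517e-01, -6.06839856e-04]), 'wrist_force': array([-0.73224804,  0.8040537 , -0.07173943]), 'ft_torque': array([-0.03007526,  0.00622514, -0.00836987]), 'finger_gap': 0.08520534948051205}
```

View pics/scene0.png

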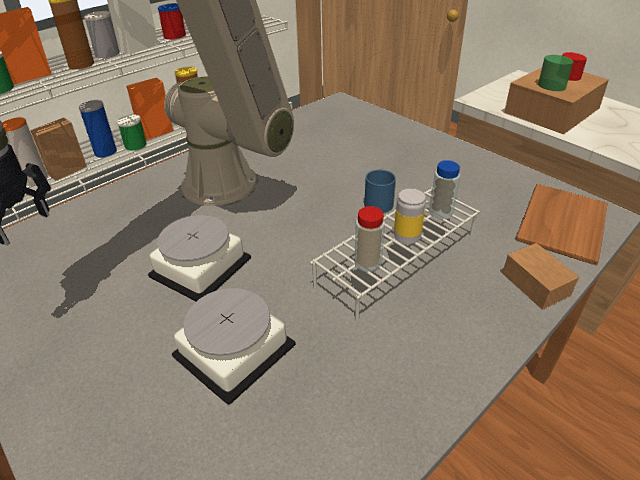

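View pics/top0.png

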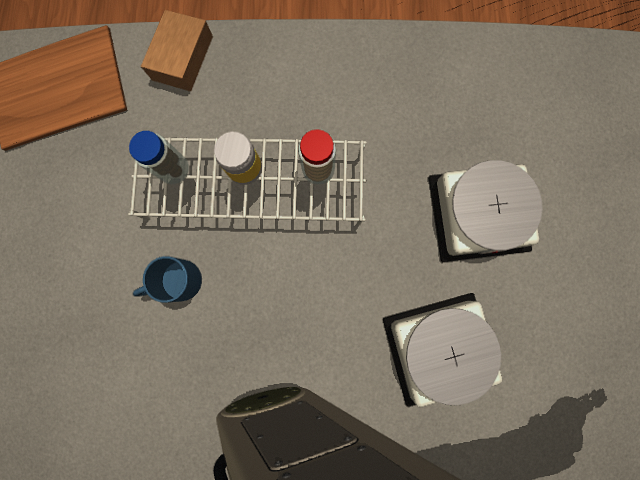

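The top view shows the red lid at (317,146), the white tin top at (234,149), the blue lid at (147,148), and the pan crosses at (498,204) for the farther scale and (455,356) for the nearer one. In the scene view the red lid top is at about (370,213), and the farther scale's cross is at (227,319). I'll turn these into positions and check them across both cameras.

```bash
python3 - <<'E'
from h import *
for n,a,b,z in [('red',(317,146),(370.5,213),.21),('blue',(147,148),(448,166),.21),('tin',(234,149),(411,197),.19),('pan',(498,204),(227,319),.097),('pan_near',(455,356),(193,236),.097)]:
    p=ray('top0',a,z);q=ray('scene0',b,z);print(n,p.round(4),q.round(4),np.hypot(*p[:2]).round(3))
im=cv2.imread('pics/top0.png');sc=cv2.imread('pics/scene0.png')
for nm,i in(('top0',im),('scene0',sc)):
    hsv=cv2.cvtColor(i,cv2.COLOR_BGR2HSV); m=(((hsv[...,0]<6)|(hsv[...,0]>174))&(hsv[...,1]>180)&(hsv[...,2]>90)).astype(np.uint8)
    for s,c in zip(*cv2.connectedComponentsWithStats(m)[2:]): 
        if 100<s[4] if np.ndim(s) and len(s)>4 else 0: print(nm,s,c)
    n,l,st,ce=cv2.connectedComponentsWithStats(m)
    print(nm,[(st[k].tolist(),ce[k].round(1).tolist()) for k in range(1,n) if st[k][4]>200])
a=cv2.resize(im[120:260,270:550],None,fx=2.8,fy=2.8,interpolation=cv2.INTER_CUBIC)
cv2.imwrite('pics/crop1.png',a[:390])
b=cv2.resize(sc[190:340,300:480],None,fx=4,fy=4,interpolation=cv2.INTER_CUBIC); cv2.imwrite('pics/crop2.png',b)
for n,X in(('red',ray('top0',(317,146),.21)),):
    print(proj('scene0',X))
E
```

```text
red [ 0.5976 -0.0075  0.21  ] [ 0.6013 -0.0091  0.21  ] 0.598
blue [0.5947 0.2485 0.21  ] [0.6022 0.246  0.21  ] 0.645
tin [0.5991 0.1201 0.19  ] [0.6045 0.1144 0.19  ] 0.611
pan [ 0.5357 -0.3187  0.097 ] [ 0.5392 -0.3207  0.097 ] 0.623
pan_near [ 0.2788 -0.2377  0.097 ] [ 0.2823 -0.2384  0.097 ] 0.366
top0 [     0      0    640    480 306392] [319.50849892 239.74865858]
top0 [300 130  33  32 808] [316.27722772 145.20915842]
top0 [([300, 130, 33, 32, 808], [316.3, 145.2])]
scene0 [     0      0    640    480 305859] [319.39484534 240.11896658]
scene0 [159  10  25  29 547] [171.54478976  24.36563071]
scene0 [563  53  23  28 354] [576.10451977  65.21751412]
scene0 [358 207  25  21 440] [370.08181818 216.90454545]
scene0 [([159, 10, 25, 29, 547], [171.5, 24.4]), ([563, 53, 23, 28, 354], [576.1, 65.2]), ([358, 207, 25, 21, 440], [370.1, 216.9])]
[[369.65131224 211.84505286]]
```

View pics/crop2.png

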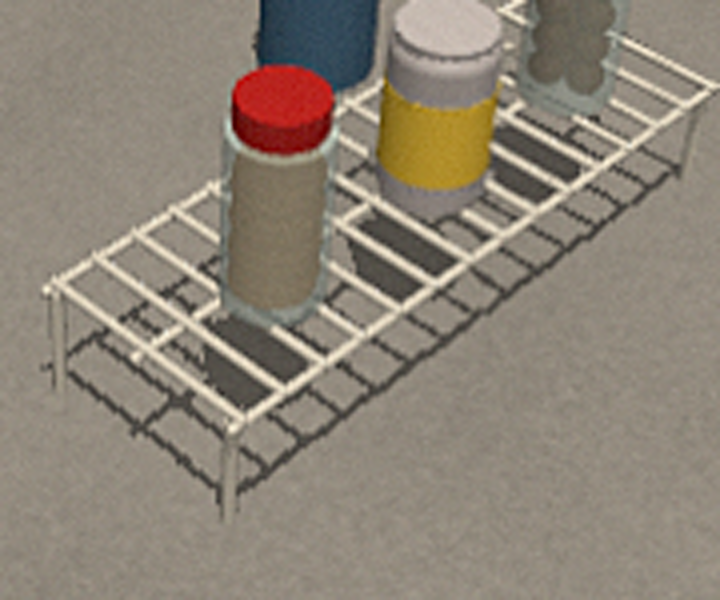

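Both cameras agree to within about 4 mm. The jar is at about (0.599, -0.008) and the target pan at about (0.537, -0.319). First move: rise and turn the tool's x axis to world +x.

Request:
carry_out(steps=[[1, 0, 0, -0.015, 0, 0, -0.1483], [1, 0, 0, -0.015, 0, 0, -0.1483], [1, 0, 0, -0.015, 0, 0, -0.1483], [1, 0, 0, -0.015, 0, 0, -0.1483], [1, 0, 0, -0.015, 0, 0, -0.1483], [1, 0, 0, -0.015, 0, 0, -0.1483], [1, 0, 0, -0.015, 0, 0, -0.1483], [1, 0, 0, -0.015, 0, 0, -0.1483], [1, 0, 0, 0, 0, 0, 0], [1, 0, 0, 0, 0, 0, 0]], grip_force=30)

```text
clock: 1.35
tcp_pos: [0.2158, -0.5328, 0.332]
orientation: [-0.001, 1.0, -0.001, -0.0]
wrist_force: [0.5, -0.8, -0.0]
finger_gap: 0.0857
```

Request:
carry_out(steps=[[1, 0.0133, -0.0185, 0, 0, 0, 0], [1, 0.0274, -0.0375, 0, 0, 0, 0], [1, 0.0274, -0.0375, 0, 0, 0, 0], [1, 0.0274, -0.0375, 0, 0, 0, 0], [1, 0.0274, -0.0375, 0, 0, 0, 0], [1, 0.0274, -0.0375, 0, 0, 0, 0], [1, 0.0274, -0.0375, 0, 0, 0, 0], [1, 0.0274, -0.0375, 0, 0, 0, 0], [1, 0.0274, -0.0375, 0, 0, 0, 0], [1, 0.0274, -0.0375, 0, 0, 0, 0], [1, 0.0274, -0.0375, 0, 0, 0, 0], [1, 0.0274, -0.0375, 0, 0, 0, 0], [1, 0.0274, -0.0375, 0, 0, 0, 0], [1, 0.0274, -0.0375, 0, 0, 0, 0], [1, 0.0133, -0.0185, 0, 0, 0, 0], [1, 0, 0, 0, 0, 0, 0], [1, 0, 0, 0, 0, 0, 0]])

```text
clock: 3.48
tcp_pos: [0.5976, -0.008, 0.3327]
orientation: [0.0, 1.0, 0.0, -0.0]
wrist_force: [-0.2, 0.2, 1.0]
finger_gap: 0.0854
```

```bash
python3 - <<'E'
from h import *
snap('scene','scene1'); s=env.get_state(); print(s['tcp_pos'],s['orientation'],s['joint_pos'],s['wrist_force'])
i=cv2.imread('pics/scene1.png'); cv2.imwrite('pics/crop3.png',cv2.resize(i[110:290,270:490],None,fx=3.3,fy=3.3,interpolation=cv2.INTER_CUBIC))
print(proj('scene1',s['tcp_pos']))
E
```

```text
[ 0.59760601 -0.00852041  0.33290192] [ 8.03854316e-05  9.99999951e-01 -1.57472070e-04 -2.57884730e-04] [-1.48386915e-01  3.67109415e-01  4.14286950e-01  1.61846023e+00
 -2.35180422e-04  1.42272441e+00] [0.15665413 0.10504383 0.46240313]
[[372.2081588  156.45754142]]
```

View pics/crop3.png

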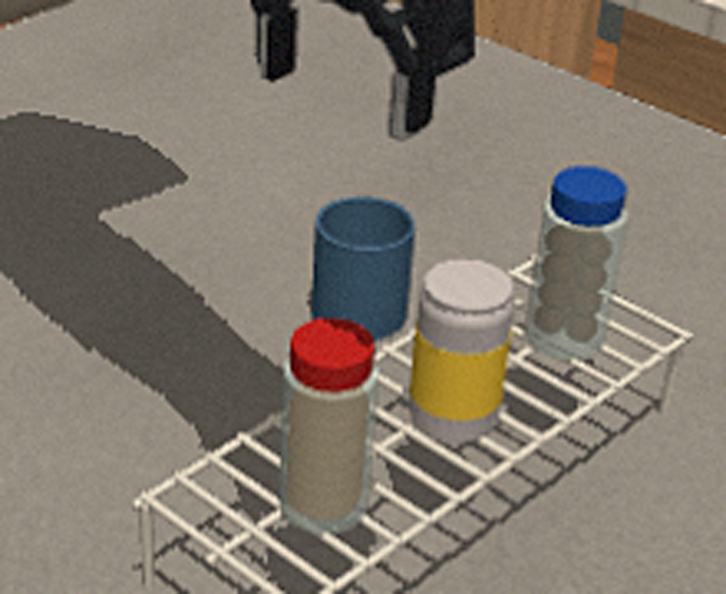

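```bash
python3 - <<'E'
from h import *
print('start',proj('scene0',[[.2157,-.5325,.212],[.2157,-.5325,.206],[.2157,-.5325,.193]]))
x,y,z=.5976,-.0085,.3329
for dz in(.03,.013,0,-.006,-.019): print(dz,((proj('scene1',[[x-.0425,y,z+dz],[x,y,z+dz],[x+.0425,y,z+dz]])-[270,110])*3.3).round().tolist())
snap('top','top1')
i=cv2.imread('pics/top1.png'); cv2.imwrite('pics/top1c.png',cv2.resize(i[60:300,200:480],None,fx=2.5,fy=2.5))
print(proj('top1',[x,y,z]))
E
```

```text
start [[ 32.57528093 241.40761653]
 [ 33.79081007 243.81819716]
 [ 36.39933679 248.97545151]]
0.03 [[282.0, 77.0], [340.0, 104.0], [401.0, 132.0]]
0.013 [[281.0, 105.0], [338.0, 132.0], [399.0, 161.0]]
0 [[281.0, 126.0], [337.0, 153.0], [397.0, 182.0]]
-0.006 [[280.0, 136.0], [337.0, 163.0], [396.0, 192.0]]
-0.019 [[280.0, 156.0], [336.0, 184.0], [395.0, 213.0]]
[[315.6906331  113.25594778]]
```

View pics/top1c.png

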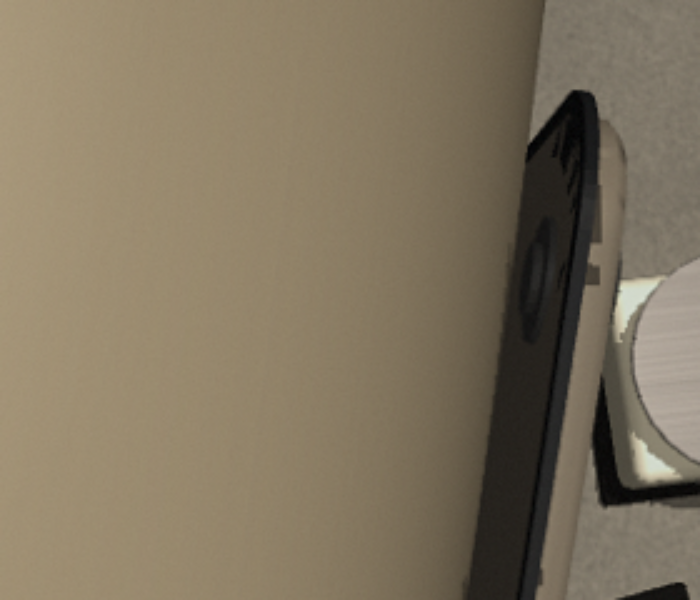

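The top view is blocked by the arm. In the scene view the fingertips look about 35 mm higher than the TCP reading implies. I'll look at the whole gripper before descending.

```bash
python3 - <<'E'
from h import *
i=cv2.imread('pics/scene1.png')[20:170,290:450]; i=cv2.convertScaleAbs(i,alpha=2.2,beta=15)
i=cv2.resize(i,None,fx=4,fy=4,interpolation=cv2.INTER_CUBIC)
x,y,z=.5976,-.0085,.3329
for dz in(-.019,-.006,0,.054):
  for dx in(-.0425,0,.0425):
    p=(proj('scene1',[x+dx,y,z+dz])[0]-[290,20])*4; cv2.circle(i,tuple(int(v) for v in p),3,(0,0,255) if dz!=.054 else (0,255,0),-1)
cv2.imwrite('pics/crop4.png',i)
E
```

```text
(no output)
```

View pics/crop4.png

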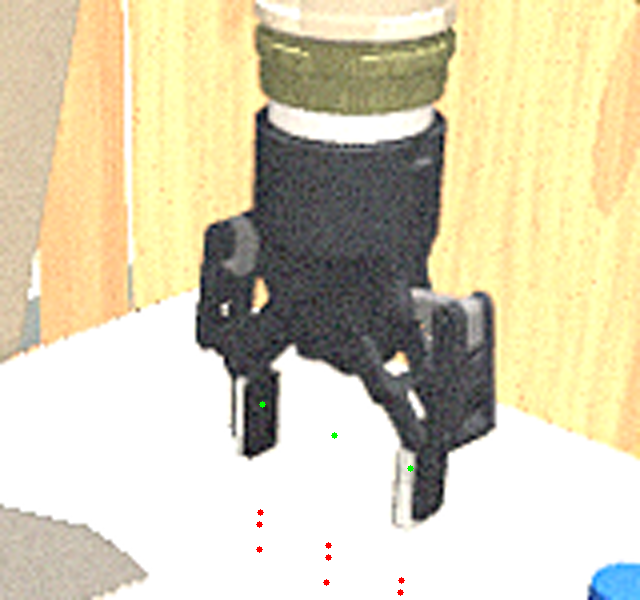

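The whole gripper, tips and body alike, sits about 37 mm higher than the reported TCP implies. The start picture shows the same offset, and a constant offset along z fits both pictures. I'll descend in stages and check against the lid.

Request:
carry_out(steps=[[1, 0.0005, 0, 0.02, 0, 0, 0], [1, 0.0005, 0, 0.028, 0, 0, 0], [1, 0, 0, 0.028, 0, 0, 0], [1, 0, 0, 0.028, 0, 0, 0], [1, 0, 0, 0.024, 0, 0, 0], [1, 0, 0, 0.015, 0, 0, 0], [1, 0, 0, 0, 0, 0, 0], [1, 0, 0, 0, 0, 0, 0]])

```text
clock: 4.58
tcp_pos: [0.5999, -0.0087, 0.191]
orientation: [0.0, 1.0, -0.0, 0.001]
wrist_force: [0.3, 0.6, 0.6]
finger_gap: 0.0855
```

```bash
python3 - <<'E'
from h import *
snap('scene','scene2'); s=env.get_state(); print(s['tcp_pos'],s['wrist_force'])
x,y,z=s['tcp_pos']
i=cv2.imread('pics/scene2.png')[130:290,300:460]; i=cv2.convertScaleAbs(i,alpha=1.6,beta=15)
i=cv2.resize(i,None,fx=3.7,fy=3.7,interpolation=cv2.INTER_CUBIC)
for o,c in((0,(0,0,255)),(.037,(0,255,0))):
  for dx in(-.0425,0,.0425):
    p=(proj('scene2',[x+dx,y,z-.006+o])[0]-[300,130])*3.7; cv2.circle(i,tuple(int(v) for v in p),3,c,-1)
cv2.imwrite('pics/crop5.png',i)
E
```

```text
[ 0.60015193 -0.00860858  0.19119727] [ 0.67707009 -0.08145765  0.21419736]
```

View pics/crop5.png

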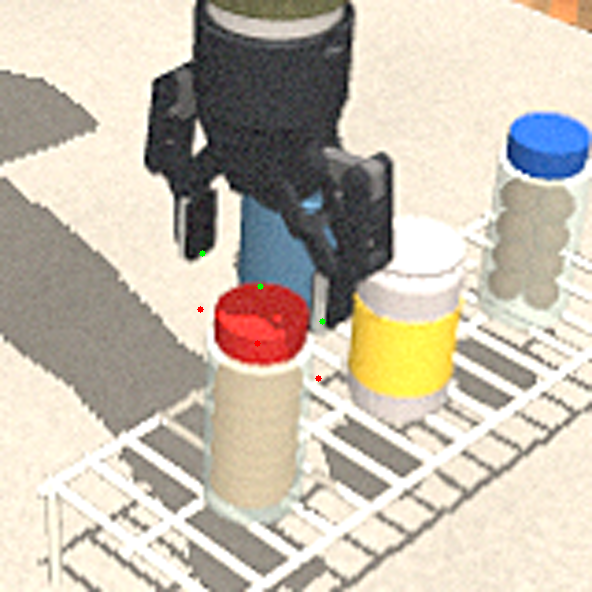

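The tips match the +37 mm offset (green dots at (202,253) and (322,321) in the crop). They are centred over the lid, whose top centre is at (261,308). I'll descend 58 mm and look again.

Request:
carry_out(steps=[[1, -0.001, 0, 0.007, 0, 0, 0], [1, 0, 0, 0.01, 0, 0, 0], [1, 0, 0, 0.01, 0, 0, 0], [1, 0, 0, 0.01, 0, 0, 0], [1, 0, 0, 0.01, 0, 0, 0], [1, 0, 0, 0.007, 0, 0, 0], [1, 0, 0, 0.004, 0, 0, 0], [1, 0, 0, 0, 0, 0, 0], [1, 0, 0, 0, 0, 0, 0]])

```text
clock: 5.75
tcp_pos: [0.5987, -0.0084, 0.1323]
orientation: [0.0, 1.0, 0.0, 0.0]
wrist_force: [-0.3, -0.1, -0.6]
finger_gap: 0.0854
```

```bash
python3 - <<'E'
from h import *
snap('scene','scene3'); s=env.get_state(); print(s['tcp_pos'],s['wrist_force'])
i=cv2.imread('pics/scene3.png')[150:290,310:450]; i=cv2.convertScaleAbs(i,alpha=1.6,beta=15)
cv2.imwrite('pics/crop6.png',cv2.resize(i,None,fx=4.2,fy=4.2,interpolation=cv2.INTER_CUBIC))
E
```

```text
[ 0.59874636 -0.00841659  0.13232563] [0.45460525 0.41520959 0.8486979 ]
```

View pics/crop6.png

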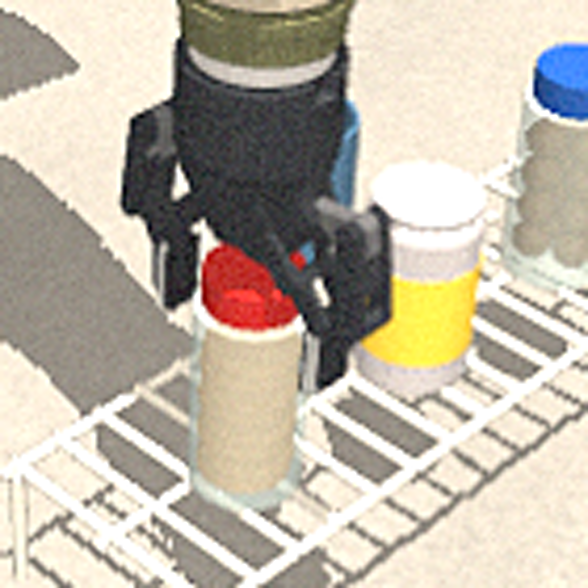

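The fingers straddle the jar (tips at about (178,308) and (322,390) in the crop). I'll go 4 mm lower, then close gently at 30 N.

Request:
carry_out(steps=[[1, 0, 0, 0.004, 0, 0, 0], [0.8, 0, 0, 0, 0, 0, 0], [0.65, 0, 0, 0, 0, 0, 0], [0.55, 0, 0, 0, 0, 0, 0], [0.48, 0, 0, 0, 0, 0, 0], [0.42, 0, 0, 0, 0, 0, 0], [0.36, 0, 0, 0, 0, 0, 0], [0.3, 0, 0, 0, 0, 0, 0], [0.2, 0, 0, 0, 0, 0, 0], [0, 0, 0, 0, 0, 0, 0], [-1, 0, 0, 0, 0, 0, 0], [-1, 0, 0, 0, 0, 0, 0], [-1, 0, 0, 0, 0, 0, 0], [-1, 0, 0, 0, 0, 0, 0]], grip_force=30)

```text
clock: 7.55
tcp_pos: [0.5995, -0.0084, 0.1287]
orientation: [0.0, 1.0, 0.0, 0.001]
wrist_force: [2.5, -0.5, 5.4]
finger_gap: 0.0574
```

Request:
carry_out(steps=[[-1, 0, 0, -0.004, 0, 0, 0], [-1, 0, 0, -0.007, 0, 0, 0], [-1, 0, 0, -0.01, 0, 0, 0], [-1, 0, 0, -0.015, 0, 0, 0], [-1, 0, 0, -0.018, 0, 0, 0], [-1, 0, 0, -0.018, 0, 0, 0], [-1, 0, 0, -0.018, 0, 0, 0], [-1, 0, 0, -0.01, 0, 0, 0], [-1, 0, 0, 0, 0, 0, 0], [-1, 0, 0, 0, 0, 0, 0], [-1, 0, 0, 0, 0, 0, 0]])

```text
clock: 8.93
tcp_pos: [0.5979, -0.0083, 0.227]
orientation: [-0.0, 1.0, 0.0, -0.001]
wrist_force: [-0.1, 0.6, -5.1]
finger_gap: 0.0572
```

```bash
python3 - <<'E'
from h import *
snap('scene','scene4'); s=env.get_state(); print(s['tcp_pos'],s['wrist_force'],s['finger_gap'])
i=cv2.imread('pics/scene4.png')[90:290,270:470]; i=cv2.convertScaleAbs(i,alpha=1.6,beta=15)
cv2.imwrite('pics/crop7.png',cv2.resize(i,None,fx=3,fy=3,interpolation=cv2.INTER_CUBIC))
E
```

```text
[ 0.59794811 -0.00827284  0.22703604] [-0.38018457 -0.51259131 -5.4017501 ] 0.057916210879480165
```

View pics/crop7.png

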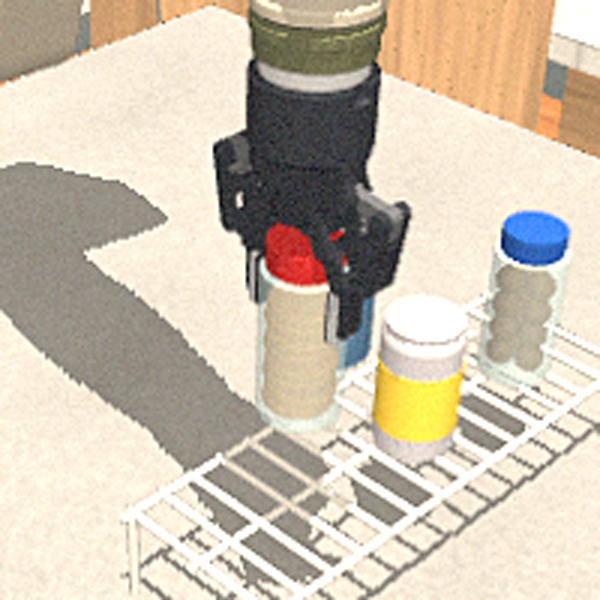

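The jar is lifted clear and upright, and the others are undisturbed. It weighs about 5.2 N, so the pan should sink about 6 mm. On the shelf the jar bottom was at 0.080 with TCP z at 0.1287, so pan contact should come at TCP z of about 0.146. Now I'll carry it over.

Request:
carry_out(steps=[[-1, -0.002, 0.01, 0, 0, 0, 0], [-1, -0.004, 0.02, 0, 0, 0, 0], [-1, -0.006, 0.03, 0, 0, 0, 0], [-1, -0.006, 0.032, 0, 0, 0, 0], [-1, -0.006, 0.032, 0, 0, 0, 0], [-1, -0.006, 0.032, 0, 0, 0, 0], [-1, -0.006, 0.032, 0, 0, 0, 0], [-1, -0.006, 0.032, 0, 0, 0, 0], [-1, -0.006, 0.03, 0, 0, 0, 0], [-1, -0.006, 0.028, 0, 0, 0, 0], [-1, -0.004, 0.02, 0, 0, 0, 0], [-1, -0.003, 0.013, 0, 0, 0, 0], [-1, 0, 0, 0, 0, 0, 0], [-1, 0, 0, 0.02, 0, 0, 0], [-1, 0, 0, 0.02, 0, 0, 0], [-1, 0, 0, 0.01, 0, 0, 0], [-1, 0, 0, 0.006, 0, 0, 0], [-1, 0, 0, 0, 0, 0, 0], [-1, 0, 0, 0, 0, 0, 0]])

```text
clock: 11.35
tcp_pos: [0.538, -0.3196, 0.1727]
orientation: [0.0, 1.0, 0.0, 0.001]
wrist_force: [0.3, 0.7, -5.6]
finger_gap: 0.0574
```

```bash
python3 - <<'E'
from h import *
snap('scene','scene5');snap('top','top5'); s=env.get_state(); print(s['tcp_pos'],s['orientation'],s['wrist_force'],s['finger_gap'])
x,y,z=s['tcp_pos']; zb=z-.0487
i=cv2.imread('pics/scene5.png')[210:410,150:330]; i=cv2.resize(i,None,fx=3,fy=3,interpolation=cv2.INTER_CUBIC)
a=np.linspace(0,6.28,24)
for X,c in((np.c_[x+.029*np.cos(a),y+.029*np.sin(a),a*0+zb],(0,0,255)),(np.c_[.537+.029*np.cos(a),-.3197+.029*np.sin(a),a*0+.097],(0,255,0))):
  for p in (proj('scene5',X)-[150,210])*3: cv2.circle(i,tuple(int(v) for v in p),1,c,-1)
j=cv2.imread('pics/top5.png')[100:300,410:590]; j=cv2.resize(j,None,fx=1.4,fy=3,interpolation=cv2.INTER_CUBIC)
cv2.imwrite('pics/crop8.png',np.hstack([i,j]))
E
```

```text
[ 0.53792319 -0.319663    0.17269717] [4.58749205e-04 9.99999730e-01 1.90857791e-04 5.41631397e-04] [-0.76210391 -0.70095108 -5.63518879] 0.05742662299541331
```

View pics/crop8.png

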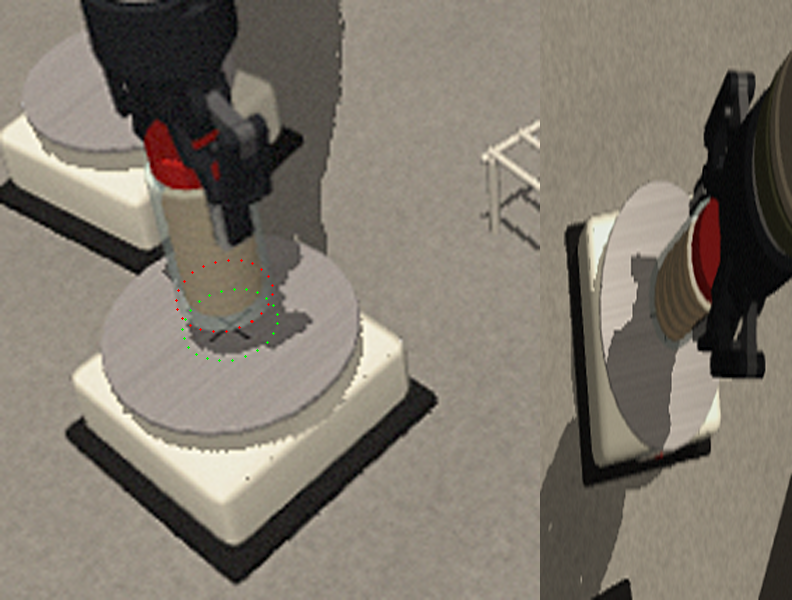

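The jar bottom matches the prediction, about 27 mm above the pan and over the cross. I'll lower softly.

Request:
carry_out(steps=[[-1, 0, 0, 0.006, 0, 0, 0], [-1, 0, 0, 0.006, 0, 0, 0], [-1, 0, 0, 0.005, 0, 0, 0], [-1, 0, 0, 0.004, 0, 0, 0], [-1, 0, 0, 0.003, 0, 0, 0], [-1, 0, 0, 0.002, 0, 0, 0], [-1, 0, 0, 0.002, 0, 0, 0], [-1, 0, 0, 0.001, 0, 0, 0], [-1, 0, 0, 0, 0, 0, 0], [-1, 0, 0, 0, 0, 0, 0]])

```text
clock: 12.7
tcp_pos: [0.5376, -0.3194, 0.1432]
orientation: [0.0, 1.0, 0.0, 0.0]
wrist_force: [-1.3, 0.3, -3.3]
finger_gap: 0.0572
```

Contact came as predicted: 2.5 mm of sink carries about 2.3 N. About 3.5 mm more should take the full weight.

Request:
carry_out(steps=[[-1, 0, 0, 0.001, 0, 0, 0], [-1, 0, 0, 0.001, 0, 0, 0], [-1, 0, 0, 0.001, 0, 0, 0], [-1, 0, 0, 0.0005, 0, 0, 0], [-1, 0, 0, 0, 0, 0, 0], [-1, 0, 0, 0, 0, 0, 0]])

```text
clock: 13.45
tcp_pos: [0.5376, -0.3194, 0.1396]
orientation: [0.0, 1.0, 0.0, 0.0]
wrist_force: [-0.9, 1.0, 0.4]
finger_gap: 0.0575
```

```bash
python3 - <<'E'
from h import *
for k in range(4):
    s=env.get_state(); print(s['tcp_pos'],s['wrist_force'],s['finger_gap']); env.read_camera('top')
E
```

```text
[ 0.53761749 -0.31941144  0.13956748] [-0.92604007  0.97757637  0.3984728 ] 0.05754184732174921
[ 0.53762374 -0.31942967  0.1395651 ] [-1.05879516  0.5704429  -0.42489857] 0.05722080579119899
[ 0.53760615 -0.31943398  0.13952366] [-1.83403101  0.87686172  1.86512465] 0.05764821307186489
[ 0.53763507 -0.31940646  0.13950883] [-0.35953399  1.13671358  0.14593015] 0.057595805771598715
```

The full weight is on the pan. I'll release gradually.

Request:
carry_out(steps=[[0, 0, 0, 0, 0, 0, 0], [0.2, 0, 0, 0, 0, 0, 0], [0.3, 0, 0, 0, 0, 0, 0], [0.36, 0, 0, 0, 0, 0, 0], [0.4, 0, 0, 0, 0, 0, 0], [0.45, 0, 0, 0, 0, 0, 0], [0.52, 0, 0, 0, 0, 0, 0], [0.6, 0, 0, 0, 0, 0, 0], [0.7, 0, 0, 0, 0, 0, 0], [0.85, 0, 0, 0, 0, 0, 0], [1, 0, 0, 0, 0, 0, 0], [1, 0, 0, 0, 0, 0, 0], [1, 0, 0, 0, 0, 0, 0]], grip_force=20)

```text
clock: 15.28
tcp_pos: [0.5376, -0.3194, 0.1394]
orientation: [0.0, 1.0, 0.0, -0.0]
wrist_force: [0.6, -0.2, -0.1]
finger_gap: 0.0854
```

```bash
python3 - <<'E'
from h import *
snap('scene','scene6'); s=env.get_state(); print(s['tcp_pos'],s['wrist_force'],s['finger_gap'])
i=cv2.imread('pics/scene6.png')[210:410,150:330]; i=cv2.resize(i,None,fx=3,fy=3,interpolation=cv2.INTER_CUBIC)
cv2.imwrite('pics/crop9.png',i)
E
```

```text
[ 0.53755714 -0.31939286  0.13942044] [0.51523885 0.98617323 1.00731195] 0.08555381249326965
```

View pics/crop9.png

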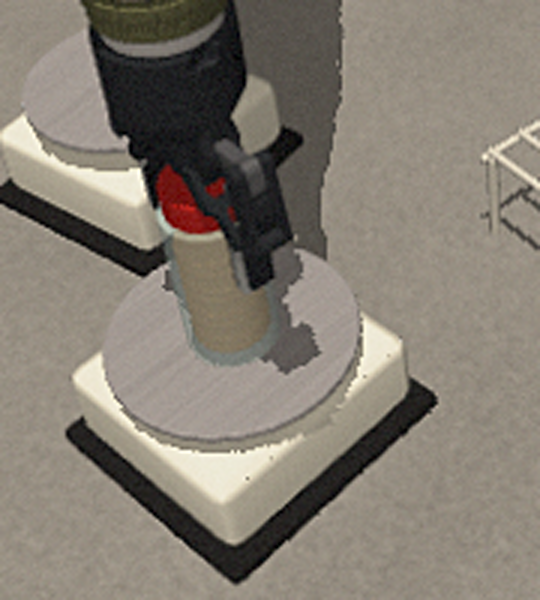

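The jar is standing upright at the pan centre and released. I'll go straight up slowly, then clear.

Request:
carry_out(steps=[[1, 0, 0, -0.006, 0, 0, 0], [1, 0, 0, -0.01, 0, 0, 0], [1, 0, 0, -0.012, 0, 0, 0], [1, 0, 0, -0.015, 0, 0, 0], [1, 0, 0, -0.02, 0, 0, 0], [1, 0, 0, -0.02, 0, 0, 0], [1, 0, 0, -0.025, 0, 0, 0], [1, 0, 0, -0.025, 0, 0, 0], [1, 0, 0, -0.025, 0, 0, 0], [1, 0, 0, -0.015, 0, 0, 0], [1, -0.02, 0.01, -0.005, 0, 0, 0], [1, -0.04, 0.02, 0, 0, 0, 0], [1, -0.04, 0.02, 0, 0, 0, 0], [1, -0.04, 0.02, 0, 0, 0, 0], [1, -0.02, 0.01, 0, 0, 0, 0], [1, 0, 0, 0, 0, 0, 0], [1, 0, 0, 0, 0, 0, 0], [1, 0, 0, 0, 0, 0, 0]])

```text
clock: 17.58
tcp_pos: [0.3781, -0.399, 0.3174]
orientation: [-0.0, 1.0, 0.001, 0.0]
wrist_force: [0.4, 0.3, 0.2]
finger_gap: 0.0856
```

```bash
python3 - <<'E'
from h import *
snap('scene','scene7');snap('top','top7'); s=env.get_state(); print(s['clock'],s['tcp_pos'],s['wrist_force'],abs(s['qvel']).max())
a=cv2.imread('pics/scene7.png')[140:420,150:500]; b=cv2.imread('pics/top7.png')[100:380,120:560]
cv2.imwrite('pics/fin.png',np.hstack([a,b]))
d=cv2.absdiff(cv2.imread('pics/top0.png'),cv2.imread('pics/top7.png'))[100:310,120:280]; print('diff near tin/nut/mug',(d.max(2)>60).sum())
E
```

```text
17.675 [ 0.37822061 -0.39899166  0.31727838] [-0.04539584 -0.46081553  0.20576598] 0.0024410652831981876
diff near tin/nut/mug 0
```

View pics/fin.png

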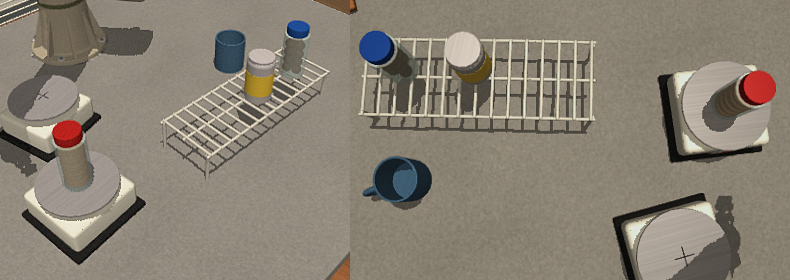

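```bash
python3 - <<'E'
from h import *
print(ray('top7',(529,188),.221), ray('scene7',(217.5,268.5),.221))
env.hand_in()
E
```

```text
[ 0.53542319 -0.31648176  0.221     ] [ 0.53874985 -0.31712941  0.221     ]
the job is handed in; nothing more can be done
```

The red-lidded jar now stands upright and released in the middle of the pan on the farther scale, and I've handed the job in. It took about 17.7 of the 48 s, and `hand_in` gives no verdict.

- **How it went:** I gripped the glass at 30 N and lifted it; it weighed about 5.3 N. I lowered it until the wrist force fell to about zero, with the pan sunk about 6 mm, then opened slowly and backed away.
- **Jar position:** both cameras put the lid's centre within about 3 mm of the pan's centre.
- **Bystanders and robot:** comparing the first and last top views shows no change around the blue-lidded jar, the tin and the mug. The robot is clear of everything, with wrist force near zero.
- **Not measured:** finger and pan forces were never read directly. I inferred them from the grip setting, the wrist force and the pan's sink.
- **Disagreement:** the reported tool height was about 37 mm lower than the gripper appeared in the pictures, so I set heights from the pictures and from contact. The two cameras also differed by about 3–4 mm on most points, and by up to 8 mm on the blue-lidded jar and the tin.

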